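# Extend the clamped telescopic window squeegee and hold it out

## Task

The telescopic window squeegee stands head-down in its dock on the worktop. Push the dock's clamp slide fully home, until it clicks, so that its fork holds the squeegee's head down; then grip the handle so that the release button in its side is squeezed in, and draw the handle straight up past its first stop to its second stop, the end of its travel. Finish while still gripping the handle there, fully extended with the button squeezed (let go and it sinks back), and leave the mug, soap bottle and bowl where they are.

Things in the scene. Friction and masses are not known exactly. Their poses are not given: they have to be found in the camera images.
- dock: Fixed white dock, base plate 245 x 190 x 12 mm. Origin on the worktop under the handle axis; plate x -190..55, y -95..95 mm in its frame. z up; +x is the way the clamp slide is pushed home. On the -x side two rails (top 43 mm above worktop) carry the slide; low walls (top 34 mm) hold the squeegee's head, which lies along dock y.
- clamp (a joint): Travel (m) of the steel clamp slide along dock +x: 0 = fully back, 0.060 = home at its end stop. Starts between 0 and 0.020. Friction 1.5 N. At about 0.046 a spring ball resists (about 9 N); from about 0.058 it catches the slide, which then stays. Home, its fork straddles the tube, 2 mm above the squeegee's head.
- clamp_tab (a point): Centre of the pushing (-x) face of the slide's upright thumb tab, 82 mm above the worktop; moves with the slide. Steel tab 60 mm wide (dock y), 10 mm thick (x), from 44 to 100 mm above the worktop. It is 160 mm on the -x side of the handle axis with the slide back, 100 mm with it home. Behind it (-x) nothing is higher than 43 mm.
- squeegee: Loose T-shaped squeegee, 0.5 kg (varies) plus 0.12 kg handle, standing head-down in the dock with 1 mm play. Origin: middle of the blade's edge, on the handle axis, 12 mm above the worktop; z up the handle, x and y along the dock's. Steel head 24 x 140 mm, top 42 mm above the worktop; tube 20 mm thick. Unclamped, the whole squeegee lifts out when pulled.
- handle (a joint): Extension (m) of the grip up the squeegee's z: 0 = shut (start), about 0.045 = first stop, a spring ball that yields to about 14 N extra pull, 0.090 = second stop, hard end of travel. A spring and its weight draw it back with 3 to 6 N, so if let go it sinks to near the first stop. While the release button is out a bolt locks it shut.
- handle_grip (a point): Point on the grip's axis at button height, where to grip; 170 mm above the worktop when shut, rises with the handle. The grip is an upright white plastic sleeve, 30 mm along the squeegee's x, 32 mm along its y, 68 to 196 mm above the worktop when shut (top 26 mm above this point). Axes as the squeegee's.
- release_face (a point): Centre of the black release button's outer face, 16 mm wide, 18 mm high, on the grip's -y side (squeegee frame), 6 mm proud: grip is 38 mm across the button, 33 mm squeezed. Pressed along the squeegee's +y: a gripper closing along y with one finger on the button, the other on the plain opposite side, squeezes it in.
- release (a joint): Travel of the release button in m: 0 = out, 0.005 = fully in (takes 6 N). The bolt is clear from about 0.003.
- mug: White mug, 80 mm wide with handle, 90 mm high, origin under its centre; leave alone.
- soap: Clear soap bottle, 60 mm wide, 140 mm high, origin under its centre; leave alone.
- bowl: Small blue bowl, 110 mm wide, 45 mm high, origin under its centre; leave alone.
Things that resemble listed ones, but are neither listed nor needed, are in the scene too. There is more than one size of the squeegee; the job needs the smallest.

How it is judged:
On the way, in this order (a step that is already met when the one before it is completed fails the run):
1. the clamp slide is home, held by its detent, while the handle is still shut (value of joint clamp above 0.055 m and value of joint handle below 0.01 m), for 0.2 s.
2. the release button is squeezed in by the fingers (value of joint release above 0.003 m and contact force between the fingers and release above 1 N), for 0.1 s.
3. the handle is past the first stop and at the second (value of joint handle above 0.084 m and contact force between the fingers and handle above 2 N), for 0.2 s.
At the end, for the whole second after the job is handed in: Still gripped by the fingers (over 2 N, button in by over 3 mm), the handle is extended to the second stop (over 84 of 90 mm) and at rest, the clamp slide is home (over 55 of 60 mm), and the squeegee's head is still in the dock (raised less than 8 mm, leaning less than 0.12 rad) (all of step 3 and value of joint clamp above 0.055 m and value of joint release above 0.003 m and z of squeegee in the frame of dock below 0.02 m and angle between squeegee's own z axis and vertical below 0.12 rad and velocity of joint handle between -0.02 and 0.02 m/s and linear speed of squeegee below 0.02 m/s); the arm keeps its last pose, push and grip.
It fails at once if mug moved more than 30 mm (distance of mug from where it was at the start of the episode above 0.03 m).
It fails at once if soap bottle moved more than 30 mm (distance of soap from where it was at the start of the episode above 0.03 m).
It fails at once if bowl moved more than 30 mm (distance of bowl from where it was at the start of the episode above 0.03 m).
It fails at once if soap bottle tipped (angle between soap's own z axis and vertical above 0.5 rad).
It also fails if it takes over 48 s, if anything falls off the work surface, if the arm or the gripper's body presses on something with over 40 N, if the wrist force passes 120 N, or if a joint passes its speed limit or range.

## Robot

A 6-joint arm with a two-finger parallel gripper is mounted at the origin on the work surface. World frame = base frame: x ahead of the robot, y to its left, z up, the work surface at z = 0. Lengths are in m, angles in rad, forces in N, time in s.
With the tool pointing down it reaches from about 0.35 to 0.85 m from the base axis. Payload 8.1 kg.
Tool frame: the origin (TCP) lies at the very end of the fingers, on their centre line; the grasp point (between the pads) lies 19 mm behind it; z points along the fingers, y is the line along which they close (so a half turn about z gives the same grasp; the last joint's range is limited). The gripper opens to 93 mm and grips with 3 to 60 N. Pads are 15 mm wide; open, the fingers measure 128 mm over their backs; the gripper's body (75 mm by 188 mm) begins 65 mm behind the grasp point.
Start: joints at [-1.224, 0.13, 1.488, -0, 1.523, -0.085], TCP at [0.251, -0.545, 0.219] pointing down, gripper open.
Joint ranges: [-2.96, 2.96], [-0.89, 2.26], [0.02, 2.5], [-1.34, 4.48], [0, 2.73], [-2.66, 2.66]. Speed limits (rad/s): [2.39, 2.39, 2.79, 3.14, 3.14, 3.14].

## Interface

Orientations are given as a rotation vector (axis times angle).
In Python, from plant import robot gives the robot as it stands. The module is installed in compiled form; this text tells all that it offers.
- The arm moves only by the tool play_rows, never from a script. Its argument "increments" is text: rows parted by semicolons, each of 5 numbers parted by spaces: the shift along the tool's x, y, z in mm, then the turn about the tool's z in degrees, then the closure, from -1 (fully open) to 1 (shut). In form: dx dy dz yaw claw; .... A call has 1 to 20 rows; each row is the pose to reach, as a shift and turn from the pose commanded when the call began, along the tool's axes at that moment; what a row does not reach only later rows make up. A row lasts 1/10 s, in which the tool goes at most 50 mm and 8.59 degrees, less where a joint would pass 70% of its speed; a pose out of reach is approached as far as the arm can. A call with a gripper value outside its range is refused whole. The fingers move at their own pace and stop on an object; "force" is the grip in N (left out, the last holds). Time passes only in rows, so rows that repeat a pose let the fingers close. It gives the time, the measured TCP pose, the force, the opening and the grip force at its end, in the units of the state.
- robot.read_state(): the state, without advancing time (a new reading comes with each control period).
- robot.read_camera(name): name is "scene" or "top" or "wrist"; returns the picture (420x560x3 uint8, blue, green, red); there is no depth.
- robot.calibration(name): a dict with "vertical_fov" (degrees; the focal length in pixels is half the picture's height over the tangent of half this angle, whatever the lens; pixels are square), "cx", "cy" (the principal point, pixels), "rvec" (rotation vector, rad) and "tvec" (3), from world to camera coordinates, as OpenCV has them. Camera axes: x right, y down, z forward; pixel columns grow to the right and rows downward; lengths in m; the calibration is good to about 2 mm. A picture is of the moment at which its call begins: read the wrist's pose just before it. calibration takes no time and is no camera call; for the wrist camera it gives the pose at the moment of the call.
- robot.close_job(): hands the job in; it is judged then, once.
Trained networks look in the newest picture that a camera, given by its name, has taken for a name from the list of things; names that differ only in an ending like _2 or _b are one class to them, and where a whole thing is asked for, a point or a joint stands for the part that bears it (a point fixed in the world has none). Each returns a list of dicts, best first, with "conf" (0 to 1); they miss things now and then, are a little off and sometimes report something else, mostly with a low value. They report only what shows in the picture. A call takes as long as a camera call. They do not tell look-alikes from the thing itself.
- robot.recognise(camera, query): "centre" ([x, y, z] in m, in world coordinates, good to about 4 mm: the middle of the surface that is visible of it).
- robot.regions_of(camera, query): "pixels" (420x560 bool, what is visible of it).
- robot.landmark_of(camera, query): "centre" ([x, y, z] in m, in world coordinates, good to about 4 mm: a listed point, or the origin of a listed thing).
The state is a dict: "t": time; "q": joint angles; "dq": joint speeds; "joint_torque": joint torques, N m; "tool_pos": TCP position; "orientation": TCP orientation; "force": force on the tool from outside, world axes, zero at the start; "wrist_torque": the same for the moment, N m; "opening": finger opening in m; "gripper_force": force on a finger pad.
Only numpy, scipy, OpenCV 4.12 (cv2) and the standard library are available. Lean on these libraries where they do the work, as an engineer would, in place of code of your own. Each camera call takes 0.05 s, during which the arm holds its last target. There are 200 camera calls.

## Working session

There is one attempt and no reset: what is moved stays moved. The work goes in short steps, Python scripts to look and compute and a tool call to move; the robot and the scene stay as the last step left them, time stands still between calls to the robot, and variables do not carry over. Pictures are saved under pics/ and viewed, at most 10 in all, crops included, and the job is handed in when it is done.

Besides the shell and the picture viewer there is one more tool, called after "Call:" as name(argument=value, ...) on one line, values as JSON. play_rows: Moves the arm, as the interface text tells. Its arguments: {"type":"object","properties":{"increments":{"type":"string"},"force":{"type":"number"}},"required":["increments"]}

```bash
mkdir -p pics; python3 - <<'E'
from plant import robot
import cv2, numpy as np
for c in ("scene","top"):
    im=robot.read_camera(c); cv2.imwrite(f"pics/{c}1.png",im)
    for q in ("dock","clamp_tab","handle_grip","release_face","squeegee","mug","soap","bowl"):
        for r in robot.landmark_of(c,q)[:4]: print(c,q,np.round(r["centre"],3),round(r["conf"],2))
s=robot.read_state(); print(s["t"],s["tool_pos"],s["orientation"],s["opening"])
E
```

```text
scene dock [0.557 0.032 0.002] 0.61
scene clamp_tab [0.7   0.03  0.084] 0.67
scene handle_grip [0.56  0.025 0.168] 0.9
scene handle_grip [0.782 0.34  0.214] 0.61
scene handle_grip [ 0.705 -0.244  0.217] 0.58
scene release_face [0.811 0.337 0.216] 0.45
scene release_face [0.558 0.051 0.175] 0.37
scene squeegee [0.557 0.028 0.013] 0.72
scene squeegee [ 0.702 -0.245  0.003] 0.7
scene mug [0.604 0.224 0.002] 0.76
scene mug [0.558 0.032 0.014] 0.33
scene soap [0.428 0.147 0.   ] 0.94
scene soap [0.559 0.03  0.013] 0.72
scene bowl [ 0.497 -0.156  0.   ] 0.8
top dock [0.564 0.028 0.004] 0.81
top clamp_tab [0.698 0.029 0.081] 0.85
top handle_grip [ 0.706 -0.241  0.214] 0.95
top handle_grip [0.78  0.344 0.22 ] 0.85
top handle_grip [0.564 0.027 0.166] 0.64
top handle_grip [ 0.497 -0.155  0.   ] 0.5
top release_face [0.555 0.046 0.169] 0.52
top release_face [ 0.608  0.223 -0.001] 0.5
top release_face [ 0.676 -0.254  0.214] 0.41
top squeegee [ 0.782  0.345 -0.001] 0.91
top squeegee [ 0.704 -0.242 -0.001] 0.84
top squeegee [0.557 0.025 0.012] 0.64
top mug [ 0.604  0.225 -0.002] 0.87
top bowl [ 0.499 -0.156 -0.001] 0.84
0.9 [ 0.25113002 -0.54494272  0.21867826] [ 3.06857040e+00  6.73056121e-01 -3.48091461e-05] 0.09303966827351552
```

View pics/scene1.png

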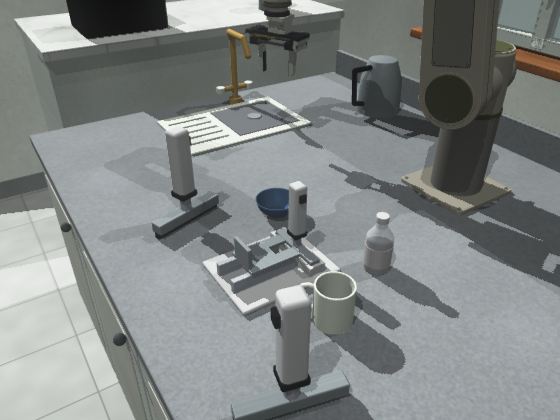

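View pics/top1.png

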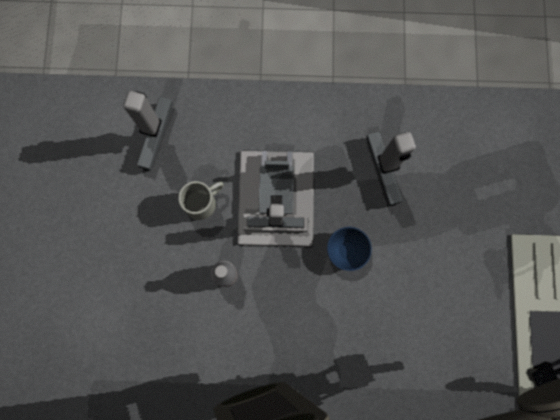

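The scene view shows the dock in the middle. The small squeegee's grip is at about (297,210) and the clamp tab at (243,255), on the far side from the robot, so dock +x points roughly towards the robot. The big look-alikes are at (180,165) and (293,335). The top view has the dock at (276,198), the tab at (277,163) and the handle at (276,212). I'll fly over at height, beyond the tab.

Call:
play_rows(increments="0 0 -50 0 1;0 0 -100 0 1;0 0 -130 0 1;684 -318 -130 25 1;684 -318 -130 25 1;684 -318 -130 25 1;684 -318 -130 25 1;684 -318 -130 25 1;684 -318 -130 25 1;684 -318 -130 25 1;684 -318 -130 25 1;684 -318 -130 25 1;684 -318 -130 25 1;684 -318 -130 25 1;684 -318 -130 25 1;684 -318 -130 25 1;684 -318 -130 25 1;684 -318 -130 25 1;684 -318 -130 25 1;684 -318 -130 25 1")

```text
t: 2.9
tool_pos: [0.7398, 0.0325, 0.3463]
orientation: [-3.141, 0.002, 0.004]
force: [-0.2, -1.0, 0.3]
opening: 0.0006
gripper_force: 0.0
```

```bash
cat > h.py <<'E'
from plant import robot
import cv2, numpy as np
from scipy.spatial.transform import Rotation as R
def proj(c,P):
    k=robot.calibration(c); f=210/np.tan(np.radians(k["vertical_fov"])/2)
    K=np.array([[f,0,k["cx"]],[0,f,k["cy"]],[0,0,1]])
    return cv2.projectPoints(np.float64(P).reshape(-1,1,3),np.float64(k["rvec"]),np.float64(k["tvec"]),K,None)[0][:,0]
def shift(target):
    s=robot.read_state(); M=R.from_rotvec(s["orientation"]).as_matrix()
    return 1000*M.T@(np.array(target)-s["tool_pos"]), np.degrees(np.arctan2(M[1,0],M[0,0]))
def dock(ax,yaw,P):   # dock-frame points (m) to world, yaw in degrees
    return np.array([*ax,0])+np.atleast_2d(P)@R.from_euler("z",yaw,degrees=True).as_matrix().T
E
python3 - <<'E'
from h import *
s=robot.read_state(); print(s["t"],s["tool_pos"],s["orientation"],s["force"],s["opening"],shift([.74,.03,.35]))
im=robot.read_camera("wrist"); cv2.imwrite("pics/w1.png",im)
for q in ("dock","clamp_tab","handle_grip","release_face","squeegee"):
    for r in robot.landmark_of("wrist",q)[:3]: print(q,np.round(r["centre"],3),round(r["conf"],2))
E
```

```text
2.9 [0.7398467  0.03254423 0.34634424] [-3.14129075e+00  2.22055818e-03  4.20003872e-03] [-0.17128601 -1.00845258  0.34695818] 0.0005815170154599397 (array([ 0.14711812,  2.54292854, -3.65691629]), np.float64(-0.08098131103642552))
clamp_tab [0.7   0.034 0.085] 0.79
squeegee [ 0.709 -0.245  0.   ] 0.97
squeegee [0.783 0.344 0.003] 0.92
```

View pics/w1.png

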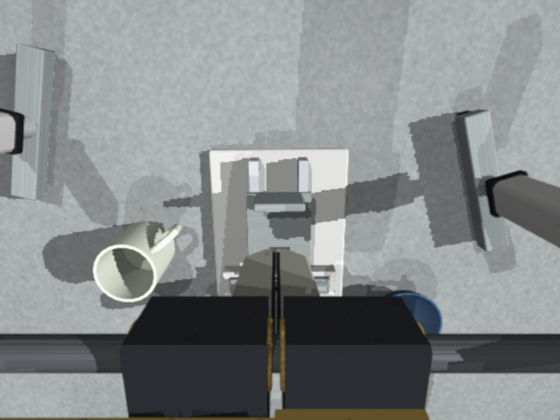

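The wrist view shows the dock plate's far edge from (209,151) to (349,150), the rails at (254,175) and (303,175), and the tab top at (280,197). The closed fingers are over the slide. I'll fit the plate's corners for the yaw and centre.

```bash
cat >> h.py <<'E'
def unproj(c,px,z):
    k=robot.calibration(c); f=210/np.tan(np.radians(k["vertical_fov"])/2)
    Rm=cv2.Rodrigues(np.float64(k["rvec"]))[0]; o=-Rm.T@np.float64(k["tvec"]).ravel()
    px=np.atleast_2d(px); d=np.c_[(px-[k["cx"],k["cy"]])/f,np.ones(len(px))]@Rm
    return o+d*((z-o[2])/d[:,2])[:,None]
E
python3 - <<'E'
from h import *
w=unproj("wrist",[[209,151],[349,150],[219,270],[343,290]],.012); print(w.round(4))
t=unproj("top",[[241,152],[314,152],[313,246],[238,246]],.012); print(t.round(4))
im=cv2.imread("pics/w1.png"); tp=cv2.imread("pics/top1.png")
print(unproj("wrist",[[254,194],[312,193]],.1).round(4))
a=cv2.resize(im[140:300,195:365],None,fx=3.5,fy=3.5,interpolation=cv2.INTER_CUBIC)
cv2.imwrite("pics/w1c.png",a)
b=cv2.resize(tp[145:255,230:325],None,fx=5,fy=5,interpolation=cv2.INTER_CUBIC)
cv2.imwrite("pics/t1c.png",b)
E
```

```text
[[ 0.7466  0.1188  0.012 ]
 [ 0.7465 -0.0709  0.012 ]
 [ 0.5691  0.1143  0.012 ]
 [ 0.5343 -0.0722  0.012 ]]
[[ 0.7423  0.1205  0.012 ]
 [ 0.7477 -0.0684  0.012 ]
 [ 0.5031 -0.0692  0.012 ]
 [ 0.4979  0.1188  0.012 ]]
[[ 0.709   0.0539  0.1   ]
 [ 0.7097 -0.0132  0.1   ]]
```

View pics/w1c.png

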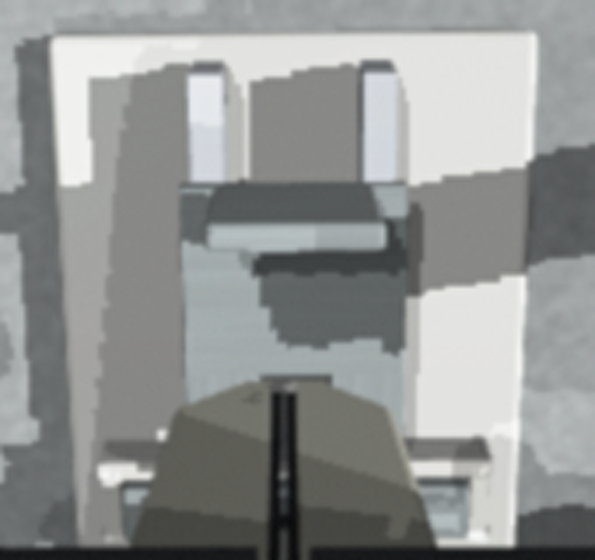

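View pics/t1c.png

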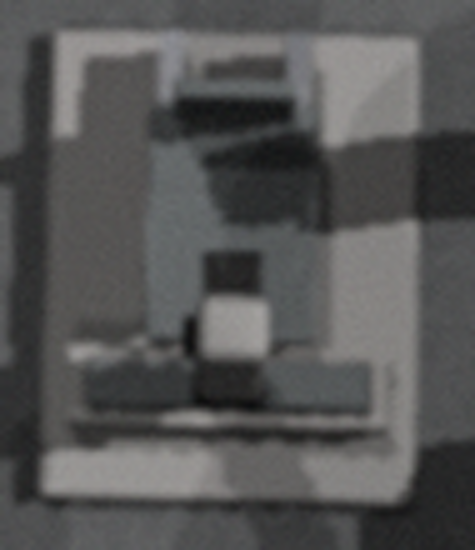

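```bash
python3 - <<'E'
from h import *
c=np.array([[207,222],[386,222],[210,248],[384,247]])/3.5+[195,140]
print(unproj("wrist",c,.1).round(4))
c=np.array([[52,35],[537,33],[68,300],[520,400]])/3.5+[195,140]
print(unproj("wrist",c,.012).round(4))
c=np.array([[200,295],[268,295],[200,360],[268,362]])/5+[230,145]
print(unproj("top",c,.196).round(4), unproj("top",c,.196).mean(0))
E
```

```text
[[ 0.6976  0.054   0.1   ]
 [ 0.6972 -0.0056  0.1   ]
 [ 0.6886  0.0532  0.1   ]
 [ 0.6885 -0.0051  0.1   ]]
[[ 0.7479  0.1176  0.012 ]
 [ 0.7473 -0.07    0.012 ]
 [ 0.6392  0.1173  0.012 ]
 [ 0.5932 -0.0704  0.012 ]]
[[0.5711 0.0405 0.196 ]
 [0.572  0.0107 0.196 ]
 [0.5422 0.0397 0.196 ]
 [0.5422 0.01   0.196 ]] [0.55689297 0.02519615 0.196     ]
```

Call:
play_rows(increments="0 7 50 0 1;0 7 100 0 1;0 7 150 0 1;0 7 200 0 1;0 7 250 0 1;0 7 284 0 1;0 7 284 0 1;0 7 284 0 1")

```text
t: 4.0
tool_pos: [0.739, 0.0224, 0.0655]
orientation: [3.142, -0.009, -0.0]
force: [0.5, -1.0, 0.9]
opening: 0.0009
gripper_force: 0.0
```

Call:
play_rows(increments="-12 0 0 0 1;-24 0 0 0 1;-30 0 0 0 1;-34 0 0 0 1;-38 0 0 0 1;-42 0 0 0 1;-46 0 0 0 1;-50 0 0 0 1;-50 0 0 0 1;-50 0 0 0 1")

```text
t: 5.0
tool_pos: [0.6885, 0.0234, 0.064]
orientation: [-3.142, 0.007, 0.002]
force: [-0.2, -0.2, -0.3]
opening: 0.0004
gripper_force: 0.0
```

Call:
play_rows(increments="-3 0 0 0 1;-6 0 0 0 1;-9 0 0 0 1;-12 0 0 0 1;-15 0 0 0 1;-15 0 0 0 1")

```text
t: 5.6
tool_pos: [0.6737, 0.0234, 0.0644]
orientation: [-3.142, 0.007, 0.001]
force: [-0.7, -0.1, -0.6]
opening: -0.0001
gripper_force: 0.0
```

```bash
python3 - <<'E'
from h import *
s=robot.read_state(); print(s["t"],s["tool_pos"],s["force"])
for c in ("top","scene"):
    im=robot.read_camera(c)
    for q in ("clamp_tab","handle_grip"):
        for r in robot.landmark_of(c,q)[:3]: print(c,q,np.round(r["centre"],3),round(r["conf"],2))
a=cv2.resize(im[160:330,180:380],None,fx=3.5,fy=3.5,interpolation=cv2.INTER_CUBIC); cv2.imwrite("pics/s2.png",a)
E
```

```text
5.6 [0.67370539 0.02344461 0.06442735] [-0.7330452  -0.07561779 -0.62110553]
top clamp_tab [0.662 0.029 0.081] 0.67
top handle_grip [0.778 0.344 0.221] 0.89
top handle_grip [ 0.706 -0.243  0.214] 0.74
top handle_grip [ 0.428  0.15  -0.   ] 0.22
scene clamp_tab [0.664 0.03  0.083] 0.93
scene handle_grip [0.785 0.345 0.215] 0.94
scene handle_grip [0.56  0.026 0.17 ] 0.87
scene handle_grip [ 0.702 -0.245  0.216] 0.59
```

View pics/s2.png

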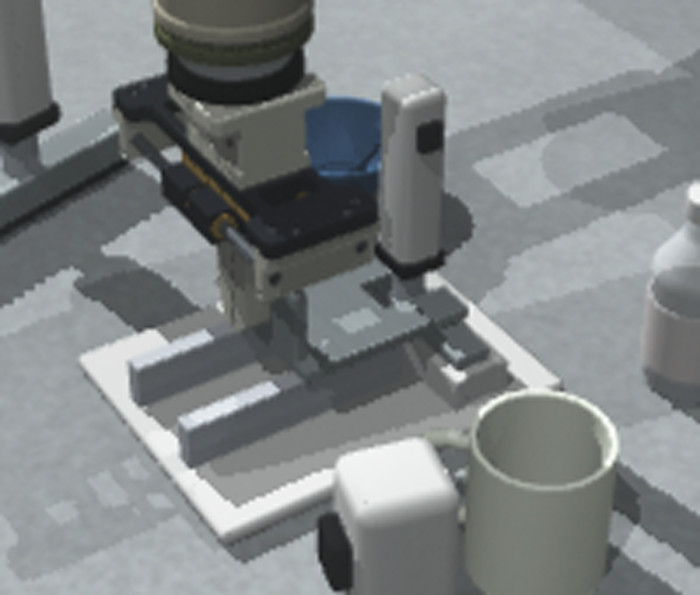

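The tab is sliding in and the fingers are on its far face. The button at about (430,135) is on the grip's world +y side. I'll keep pushing to the end stop.

Call:
play_rows(increments="-2 0 0 0 1;-4 0 0 0 1;-6 0 0 0 1;-8 0 0 0 1;-8 0 0 0 1")

```text
t: 6.4
tool_pos: [0.6682, 0.0234, 0.0649]
orientation: [3.142, -0.007, 0.008]
force: [11.0, 0.9, -7.1]
opening: 0.0004
gripper_force: 5.9
```

Call:
play_rows(increments="-2 0 0 0 1;-4 0 0 0 1;-5 0 0 0 1;-5 0 0 0 1;-5 0 0 0 1")

```text
t: 6.9
tool_pos: [0.6681, 0.0234, 0.0654]
orientation: [-3.141, 0.007, -0.024]
force: [37.3, 0.4, -24.7]
opening: 0.0003
gripper_force: 18.5
```

Call:
play_rows(increments="5 0 0 0 1;25 0 0 0 1;25 0 -50 0 1;25 0 -100 0 1;25 0 -150 0 1;25 0 -200 0 -1;25 0 -250 0 -1;25 0 -250 0 -1;-25 1 -250 0 -1;-25 1 -250 0 -1")

```text
t: 7.9
tool_pos: [0.629, 0.023, 0.3078]
orientation: [-3.141, 0.007, 0.023]
force: [0.5, -0.0, 0.4]
opening: 0.0359
gripper_force: 0.0
```

```bash
python3 - <<'E'
from h import *
s=robot.read_state(); print(s["t"],s["tool_pos"],s["orientation"],s["force"],s["opening"])
for c in ("wrist","scene"):
    im=robot.read_camera(c); cv2.imwrite(f"pics/{c}3.png",im)
    for q in ("clamp_tab","handle_grip","release_face","squeegee"):
        for r in robot.landmark_of(c,q)[:3]: print(c,q,np.round(r["centre"],3),round(r["conf"],2))
E
```

```text
7.9 [0.62896429 0.02299319 0.30777235] [-3.14093918  0.00668067  0.02288909] [ 0.47514151 -0.03918278  0.40893402] 0.03589934688142722
wrist clamp_tab [0.662 0.033 0.082] 0.67
wrist handle_grip [0.561 0.026 0.175] 0.9
wrist release_face [0.555 0.049 0.166] 0.5
wrist release_face [ 0.497 -0.153 -0.001] 0.38
wrist squeegee [ 0.707 -0.248  0.001] 0.96
wrist squeegee [0.56  0.031 0.009] 0.73
scene clamp_tab [0.658 0.031 0.081] 0.75
scene handle_grip [0.782 0.342 0.214] 0.97
scene handle_grip [ 0.702 -0.244  0.215] 0.92
scene handle_grip [0.557 0.027 0.169] 0.88
scene release_face [0.809 0.337 0.215] 0.54
scene release_face [0.558 0.05  0.174] 0.48
scene squeegee [ 0.784  0.344 -0.002] 0.66
scene squeegee [0.558 0.029 0.013] 0.59
```

View pics/wrist3.png

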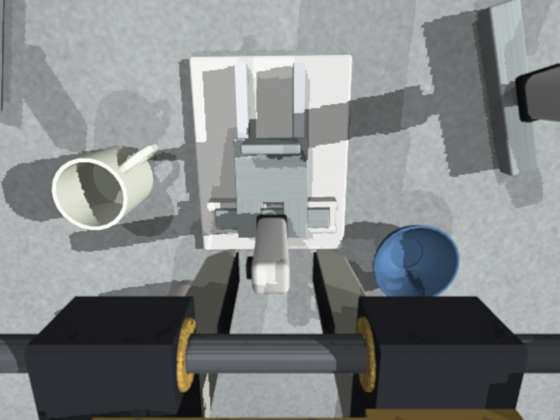

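The wrist view shows the tab at (270,148) staying at home, with the fork around the tube. The grip's top is at (270,270), between the opening fingers, and the black button is at (250,267). I'll check the axis position.

```bash
python3 - <<'E'
from h import *
print(unproj("wrist",[[253,292],[288,292],[254,250],[287,250]],.196).round(4))
print(unproj("wrist",[[191,57],[351,56],[204,248],[341,248]],.012).round(4), unproj("wrist",[[242,146],[300,145]],.1).round(4))
s=robot.read_state(); print(s["tool_pos"],s["orientation"],shift([.557,.0245,.151]))
E
```

```text
[[0.5541 0.0426 0.196 ]
 [0.5539 0.0125 0.196 ]
 [0.5932 0.0409 0.196 ]
 [0.5931 0.0135 0.196 ]]
[[ 0.76    0.1215  0.012 ]
 [ 0.76   -0.0668  0.012 ]
 [ 0.5172  0.1209  0.012 ]
 [ 0.5161 -0.0659  0.012 ]] [[ 0.6668  0.0568  0.1   ]
 [ 0.6675 -0.0025  0.1   ]]
[0.63696462 0.02257942 0.31513607] [ 3.14153165e+00 -7.01494608e-03  1.64773261e-03] (array([-80.14454862,  -1.57171715, 164.05200161]), np.float64(-0.25587757894201824))
```

Call:
play_rows(increments="-40 -2 0 0 -1;-80 -2 0 0 -1;-80 -2 0 0 -1;-80 -2 0 0 -1;-80 -2 40 0 -1;-80 -2 80 0 -1;-80 -2 120 0 -1;-80 -2 150 0 -1;-80 -2 164 0 -1;-80 -2 164 0 -1;-80 -2 164 0 -1")

```text
t: 9.5
tool_pos: [0.5576, 0.0249, 0.1522]
orientation: [3.141, -0.007, 0.003]
force: [0.2, -0.1, 1.1]
opening: 0.0928
gripper_force: 0.0
```

```bash
python3 - <<'E'
from h import *
s=robot.read_state(); print(s["t"],s["tool_pos"],s["orientation"],s["force"],s["opening"],shift([.557,.0247,.151]))
im=robot.read_camera("scene")
for q in ("clamp_tab","handle_grip","release_face"):
    for r in robot.landmark_of("scene",q)[:3]: print(q,np.round(r["centre"],3),round(r["conf"],2))
a=cv2.resize(im[140:300,180:400],None,fx=3.5,fy=3.5,interpolation=cv2.INTER_CUBIC); cv2.imwrite("pics/s4.png",a)
E
```

```text
9.5 [0.55761975 0.02486818 0.15224129] [ 3.14149769e+00 -7.32133991e-03  3.06569228e-03] [ 0.20456672 -0.06685171  1.06922255] 0.09280791916502981 (array([-0.62138157,  0.17096554,  1.24009722]), np.float64(-0.2670535509886528))
clamp_tab [0.66  0.029 0.083] 0.77
handle_grip [ 0.703 -0.246  0.218] 0.68
handle_grip [0.785 0.342 0.214] 0.67
handle_grip [0.561 0.028 0.17 ] 0.66
release_face [0.813 0.335 0.216] 0.66
release_face [0.558 0.051 0.171] 0.41
```

View pics/s4.png

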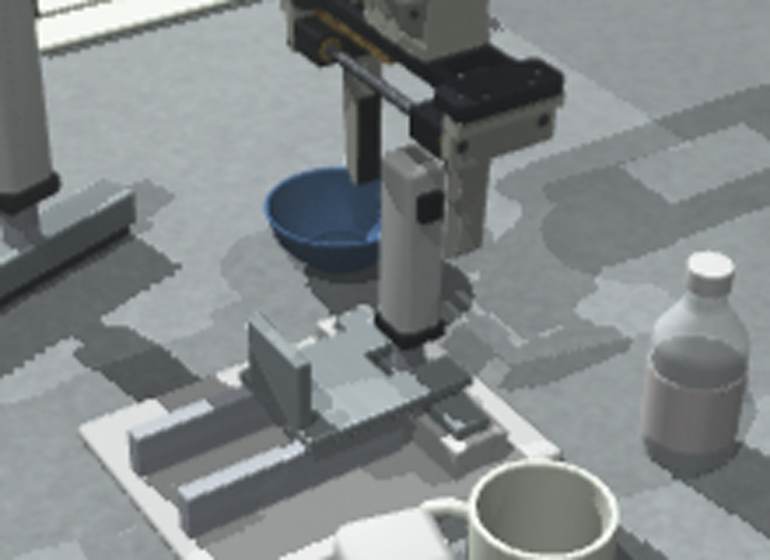

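The fingers straddle the grip, with one beside the button at (428,207), and the fork is home. I'll close at 45 N.

Call:
play_rows(increments="0 0 0 0 1;0 0 0 0 1;0 0 0 0 1;0 0 0 0 1;0 0 0 0 1;0 0 0 0 1;0 0 0 0 1;0 0 0 0 1;0 0 0 0 1;0 0 0 0 1;0 0 0 0 1;0 0 0 0 1", force=45)

```text
t: 10.9
tool_pos: [0.5562, 0.0256, 0.1504]
orientation: [-3.141, 0.007, 0.0]
force: [1.1, 5.3, -1.2]
opening: 0.0321
gripper_force: 45.0
```

Call:
play_rows(increments="0 -0.5 -3 0 1;0 -0.5 -6 0 1;0 -0.5 -10 0 1;0 -0.5 -14 0 1;0 -0.5 -18 0 1;0 -0.5 -22 0 1;0 -0.5 -26 0 1;0 -0.5 -30 0 1;0 -0.5 -30 0 1")

```text
t: 11.8
tool_pos: [0.5564, 0.0255, 0.1814]
orientation: [-3.141, 0.007, -0.001]
force: [-0.9, 3.9, -4.3]
opening: 0.0316
gripper_force: 45.0
```

Call:
play_rows(increments="0 -0.5 -4 0 1;0 -0.5 -8 0 1;0 -0.5 -12 0 1;0 -0.5 -16 0 1;0 -0.5 -20 0 1;0 -0.5 -24 0 1;0 -0.5 -28 0 1;0 -0.5 -32 0 1;0 -0.5 -36 0 1;0 -0.5 -40 0 1;0 -0.5 -44 0 1;0 -0.5 -48 0 1;0 -0.5 -52 0 1;0 -0.5 -56 0 1;0 -0.5 -56 0 1;0 -0.5 -56 0 1")

```text
t: 13.4
tool_pos: [0.5565, 0.026, 0.2369]
orientation: [-3.142, 0.007, -0.001]
force: [-2.2, 3.8, -5.3]
opening: 0.0316
gripper_force: 45.0
```

Call:
play_rows(increments="0 0 -1 0 1;0 0 -2 0 1;0 0 -3 0 1;0 0 -4 0 1;0 0 -4 0 1;0 0 -4 0 1")

```text
t: 14.0
tool_pos: [0.5564, 0.026, 0.2408]
orientation: [3.142, -0.007, 0.001]
force: [-0.6, 4.0, -6.8]
opening: 0.0316
gripper_force: 45.0
```

Call:
play_rows(increments="0 0 -1 0 1;0 0 -2 0 1;0 0 -2.5 0 1;0 0 -2.5 0 1;0 0 -2.5 0 1")

```text
t: 14.5
tool_pos: [0.556, 0.026, 0.2423]
orientation: [-3.142, 0.007, 0.002]
force: [1.2, 3.8, -15.3]
opening: 0.0318
gripper_force: 45.0
```

```bash
python3 - <<'E'
from h import *
s=robot.read_state(); print(s["t"],s["tool_pos"],s["force"],s["opening"],s["gripper_force"])
im=robot.read_camera("scene")
for q in ("clamp_tab","handle_grip","squeegee"):
    for r in robot.landmark_of("scene",q)[:3]: print(q,np.round(r["centre"],3),round(r["conf"],2))
a=cv2.resize(im[100:300,180:400],None,fx=3,fy=3,interpolation=cv2.INTER_CUBIC); cv2.imwrite("pics/s5.png",a)
s=robot.read_state(); print(s["t"],s["tool_pos"],s["force"])
E
```

```text
14.5 [0.55602614 0.02597992 0.24228269] [  1.18003378   3.7771094  -15.30550717] 0.03179055401181146 44.99107137322426
clamp_tab [0.661 0.028 0.085] 0.8
handle_grip [0.559 0.024 0.264] 0.91
handle_grip [ 0.705 -0.246  0.216] 0.78
handle_grip [0.783 0.343 0.214] 0.75
squeegee [0.783 0.344 0.003] 0.87
squeegee [0.557 0.031 0.016] 0.86
squeegee [ 0.706 -0.242  0.   ] 0.8
14.7 [0.5559826  0.02601315 0.24236535] [  2.3918005    4.48880497 -17.84090468]
```

View pics/s5.png

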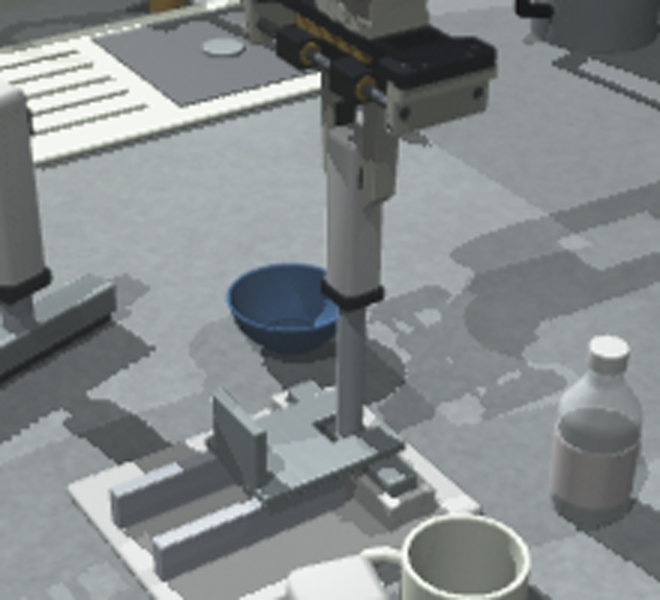

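The scene view shows the handle fully extended, with the sleeve's lower end at (352,293) and the bare tube below it. The fork is home, and the mug, soap and bowl haven't moved. The pull rose to about 18 N against the hard stop, so I'm handing in.

```bash
python3 - <<'E'
from h import *
print(robot.close_job()); s=robot.read_state(); print(s["t"],s["tool_pos"],s["force"])
E
```

```text
the job is handed in; nothing more can be done
None
the job is handed in; nothing more can be done
```

I handed the job in with the clamp slide pushed home, the button squeezed in and the handle held at its second stop; the mug, soap bottle and bowl were not touched, and no verdict came back.

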